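# Ready the edge sander for a new belt

## Task

Get the edge sander ready for a new belt: lift the guard hood off its idler end by the handle and stand it upright on the bench, off the machine, then push the sprung tension arm back past its ratchet clicks until it is hard against its stop. Finish while still holding the arm there, fully compressed, so that a colleague can slip the belt on: do not let go. Leave the other things on the bench where they lie.

Things in the scene. Friction and masses are not known exactly. Their poses are not given: they have to be found in the camera images.
- sander: bench edge sander bolted to the bench, belt off: grey base plate 12 mm thick, from x -145 to +105 and y -75 to +425 mm in its frame. Origin: on the vertical pivot axis of the tension arm, at bench level; z up, x towards its sanding table (away from the robot), y along the machine from the idler end to the motor. At y below +50 mm all its fixed parts are under 60 mm high.
- motor_top (a point): top centre of the sander's upright motor, 174 mm above the bench, 112 mm across, at x -55, y 345 mm in the sander's frame. Between it and the idler end stand the drive drum (56 mm across, at x -55, y 226) and the frame with the platen, up to 118 mm above the bench. The idler drum, 56 mm across, rides on the tension arm 55 mm from the pivot.
- guard: loose aluminium sheet hood, 118 (its x) x 96 (its y) x 118 mm high, about 0.4 kg, standing on the base plate over the idler drum: open below and at +y, a slot low in the -x wall for the arm. Origin: centre of its underside, in place at x -34, y 0, z 12 mm in the sander's frame, turned like it. Lift it straight up at least 115 mm to clear the drum, whose top is 117 mm above the bench.
- guard_handle (a point): middle of the bar of the black bow handle on the guard's top, 158 mm above the guard's underside: the bar lies along the guard's y, is 82 mm long, 14 mm wide (x) and 12 mm high, with 34 mm free under it; its feet stand 36 mm either side of the middle.
- tension_arm: flat steel bar 26 mm wide, 14 to 26 mm above the bench, on the sander's pivot, carrying the idler drum and at its outer end the grip. Origin: on the pivot axis at bench level; the arm points along its -x, z up. A torsion spring pushes it outwards, a pawl on top rides on the fixed toothed quadrant 110 to 131 mm from the pivot, up to 40 mm above the bench.
- tension_swing (a joint): swing of the steel tension arm about the pivot, rad: 0 at rest (points along the sander's -x, turned 0.21 rad to its -y), 0.42 at the stop; grows clockwise from above (grip moves to the sander's +y). The spring takes 7 N at the grip to start, 15 N at the stop. A pawl clicks over 3 teeth; let go, the arm springs back to the last tooth passed (0.11, 0.22 or 0.33), never staying at the stop.
- tension_grip (a point): middle of the upright round black grip on the outer end of the tension arm, 175 mm from the pivot and 71 mm above the bench. The grip is 20 to 29 mm thick, 90 mm tall, from 26 to 116 mm above the bench, and travels with the arm.
- bracket: bystander: loose L-shaped plywood bracket, 18 mm thick, about 160 x 115 mm, lying flat. Origin: at bench level, within 95 mm of every part of it.
- sanding_block: bystander: loose cork sanding block 116 x 66 x 29 mm, lying flat. Origin: centre of its underside.
- try_square: bystander: loose carpenter's try square lying flat, wooden stock 22 x 115 x 16 mm along its y, steel blade reaching 100 mm along its +x. Origin: on the bench between the two, within 117 mm of every part of it.
Not all that is in view belongs to the job. There is more than one size of the guard; the one meant has the size given above.

How it is judged:
On the way, in this order (a step that is already met when the one before it is completed fails the run):
1. the guard hood is off the machine and stands upright on the bench, let go (height (world z) of guard below 0.006 m and angle between guard's own z axis and vertical below 0.08 rad and contact force between guard and sander below 0.05 N and contact force between the fingers and guard below 0.05 N and linear speed of guard below 0.02 m/s), for 0.2 s.
2. the tension arm is pushed past its last click to the stop (value of joint tension_swing above 0.39 rad), for 0.2 s.
At the end, for the whole second after the job is handed in: the tension arm is held by the fingers on its grip (more than 3 N) within 0.03 rad of its stop, beyond the last tooth, and the guard stands upright on the bench, touching neither the sander nor the robot (value of joint tension_swing above 0.39 rad and contact force between the fingers and tension_arm above 3 N and height (world z) of guard below 0.006 m and angle between guard's own z axis and vertical below 0.08 rad and contact force between guard and sander below 0.05 N and contact force between the arm and guard below 0.05 N); the arm keeps its last pose, push and grip.
It fails at once if a bystander is pushed more than 30 mm (distance of any of bracket, sanding_block, try_square from where it was at the start of the episode above 0.03 m).
It fails at once if the guard is tipped over (angle between guard's own z axis and vertical above 0.6 rad).
It also fails if it takes over 51 s, if anything falls off the work surface, if the arm or the gripper's body presses on something with over 40 N, if the wrist force passes 120 N, or if a joint passes its speed limit or range.

## Robot

A 7-joint arm with a two-finger parallel gripper is mounted at the origin on the work surface. World frame = base frame: x ahead of the robot, y to its left, z up, the work surface at z = 0. Lengths are in m, angles in rad, forces in N, time in s.
With the tool pointing down it reaches from about 0.35 to 0.9 m from the base axis. Payload 19.9 kg.
Tool frame: the origin (TCP) lies midway between the tips of the shut fingers; the grasp point (between the pads) lies 19 mm behind it (bot.grasp_offset is the distance from the TCP to the grasp point, in m); x points along the fingers, y is the direction in which the jaws open and shut, and the axes are right-handed (so a half turn about x gives the same grasp; the last joint's range is limited). The gripper opens to 85 mm and grips with 20 to 120 N. Pads are 22 mm wide; open, the fingers measure 114 mm over their backs; the gripper's body (76 mm by 85 mm) begins 54 mm behind the grasp point. The pads swing forward as they close: fully open they stand 13 mm farther back than shut.
Start: joints at [-1.256, 0.417, -0.01, 1.614, 0.005, 1.111, -0.053], TCP at [0.218, 0.586, 0.231] pointing down, gripper open.
Joint ranges: [-2.81, 2.81], [-0.39, 2.02], [-1.27, 1.25], [0.06, 2.57], [-1.19, 4.33], [0.19, 2], [-2.82, 2.82]. Speed limits (rad/s): [1.89, 1.89, 2.39, 2.39, 3.01, 3.01, 3.01].

## Interface

Orientations are given as a 3x3 rotation matrix whose columns are the frame's x, y, z axes.
In Python, from bench import monitor, cams, ticket, bot gives the robot as it stands. The module is installed in compiled form; this text tells all that it offers.
- The arm moves only by the tool carry_out, never from a script. Its argument "moves" is a list of rows, each an object of numbers: "jaw": the finger opening in mm, from 0 to 85.4; "dx", "dy", "dz": the shift along the tool's x, y, z normalised to -1 to 1, where 1 is 200 mm; "wx", "wy", "wz": the turn, a rotation vector about the tool's x, y, z normalised to -1 to 1, where 1 is 30 degrees. In form: [{"jaw": .., "dx": .., "dy": .., "dz": .., "wx": .., "wy": .., "wz": ..}, ...]. A call has 1 to 10 rows; each row is the pose to reach, as a shift and turn from the pose commanded when the call began, along the tool's axes at that moment; what a row does not reach only later rows make up. A row lasts 1/10 s, in which the tool goes at most 50 mm and 8.59 degrees, less where a joint would pass 70% of its speed; a pose out of reach is approached as far as the arm can. A call with a number of a shift or a turn outside -1 to 1 is refused whole. A call with a gripper value outside its range is refused whole. The fingers move at their own pace and stop on an object; "grip_force" is the grip in N (left out, the last holds). Time passes only in rows, so rows that repeat a pose let the fingers close. It gives the time, the measured TCP pose, the force and the opening at its end, in the units of the state.
- monitor.sense(): the state, without advancing time (a new reading comes with each control period).
- cams.capture(name): name is "scene" or "top"; returns a dict with "img" (400x640x3 uint8, red, green, blue), "vertical_fov" (degrees; the focal length in pixels is half the picture's height over the tangent of half this angle, whatever the lens; pixels are square), "cx", "cy" (the principal point, pixels), "k1" (the pictures are not rectified: a ray, as slopes to the right and down, at radius r is drawn at 1 + k1 r^2 times it, then the intrinsics apply), "origin" and "attitude" of the camera in the world. Camera axes: x right, y up, looking along -z (the intrinsics and any distortion apply to the point x, -y, -z); pixel columns grow to the right and rows downward; lengths in m; the calibration is good to about 2 mm. A picture is of the moment at which its call begins. There is no depth.
- ticket.close_job(): hands the job in, once; it reports no verdict.
The state is a dict: "time": time; "qpos": joint angles; "dq": joint speeds; "joint_torque": joint torques, N m; "tcp_pos": TCP position; "tcp_rot": TCP orientation; "wrist_force": force on the tool from outside, world axes, zero at the start; "moment": the same for the moment, N m; "opening": opening from 0.0 (shut) to 1.0 (fully open).
Only numpy, scipy, OpenCV 4.12 (cv2) and the standard library are available. Lean on these libraries where they do the work, as an engineer would, in place of code of your own. Each camera call takes 0.05 s, during which the arm holds its last target. There are 200 camera calls.

## Working session

There is one attempt and no reset: what is moved stays moved. The work goes in short steps, Python scripts to look and compute and a tool call to move; the robot and the scene stay as the last step left them, time stands still between calls to the robot, and variables do not carry over. Pictures are saved under pics/ and viewed, about 8 in all and at most 12, crops included, and the job is handed in when it is done.

Besides the shell and the picture viewer there is one more tool, called after "Emit:" as name(argument=value, ...), one argument or row to a line, values as JSON. carry_out: Moves the arm, as the interface text tells. Its arguments: {"type":"object","properties":{"moves":{"type":"array"},"grip_force":{"type":"number"}},"required":["moves"]}

```bash
mkdir -p pics; cat > h.py <<'E'
import numpy as np, cv2
from bench import monitor, cams, ticket, bot
def K(c):
    h,w=c["img"].shape[:2]; f=h/2/np.tan(np.radians(c["vertical_fov"])/2)
    return np.array([[f,0,c["cx"]],[0,f,c["cy"]],[0,0,1.]]), np.array([c["k1"],0,0,0,0.])
F=np.diag([1.,-1,-1])
def ray(c,uv):
    k,d=K(c); p=cv2.undistortPoints(np.array([[uv]],float),k,d)[0,0]
    R=np.array(c["attitude"]); return np.array(c["origin"]), R@F@np.array([p[0],p[1],1.])
def onz(c,uv,z):
    o,v=ray(c,uv); return o+v*(z-o[2])/v[2]
def proj(c,P):
    k,d=K(c); R=np.array(c["attitude"]); q=(np.atleast_2d(P)-np.array(c["origin"]))@R@F
    return cv2.projectPoints(q,np.zeros(3),np.zeros(3),k,d)[0][:,0]
def tri(c1,a,c2,b):
    A=0;B=0
    for c,u in((c1,a),(c2,b)):
        o,v=ray(c,u); v/=np.linalg.norm(v); M=np.eye(3)-np.outer(v,v); A=A+M;B=B+M@o
    return np.linalg.solve(A,B)
def shot(n,fn):
    c=cams.capture(n); cv2.imwrite("pics/"+fn,cv2.cvtColor(c["img"],cv2.COLOR_RGB2BGR)); return c
E
python3 - <<'E'
from h import *
import pickle
for n in("scene","top"):
    c=shot(n,n+"0.png"); pickle.dump(c,open(n+"0.pkl","wb")); print(n,c["origin"],np.round(c["attitude"],3).tolist(),c["vertical_fov"],c["k1"])
s=monitor.sense(); print(np.round(s["tcp_rot"],3),s["tcp_pos"],s["time"],s["opening"],bot.grasp_offset)
E
```

```text
scene [1.42153162 0.22052064 0.9514916 ] [[-0.304, -0.644, 0.702], [0.953, -0.206, 0.224], [0.0, 0.737, 0.676]] 53.15960276746471 -0.023428887472954324
top [ 0.34337161 -0.05993883  1.22773295] [[-0.005, 0.983, -0.183], [-1.0, -0.007, -0.012], [-0.013, 0.183, 0.983]] 56.502580795236035 0.0032791858849356113
[[-0.     0.349  0.937]
 [-0.001  0.937 -0.349]
 [-1.    -0.001  0.   ]] [0.21820421 0.58534816 0.23074986] 0.1 0.9990124513304984 0.0187
```

View pics/scene0.png

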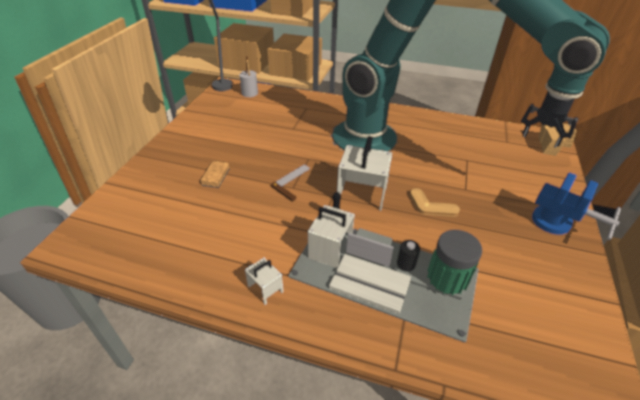

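View pics/top0.png

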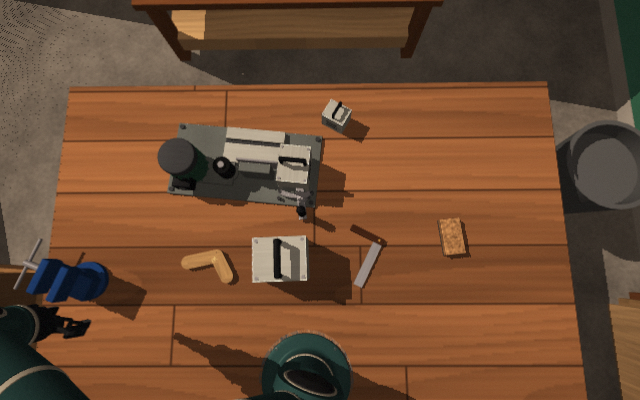

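The scene picture shows the guard standing on the machine near (330,235), with a larger one near (365,175) and a smaller one near (265,278). In the top view the guard is at (293,162) and the tension grip at (301,212). Bracket, try square and block are at (210,263), (370,262) and (452,237). I'll zoom in next.

```bash
python3 - <<'E'
import cv2
a=cv2.imread("pics/top0.png")[110:230,150:350]; cv2.imwrite("pics/z.png",cv2.resize(a,None,fx=4,fy=4,interpolation=cv2.INTER_CUBIC))
a=cv2.imread("pics/scene0.png")[180:345,280:490]; cv2.imwrite("pics/z2.png",cv2.resize(a,None,fx=3.6,fy=3.6,interpolation=cv2.INTER_CUBIC))
E
```

```text
(no output)
```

View pics/z.png

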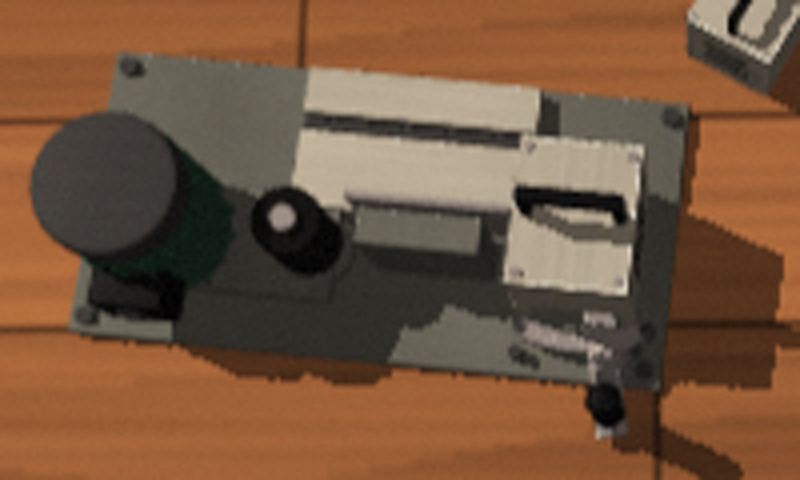

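View pics/z2.png

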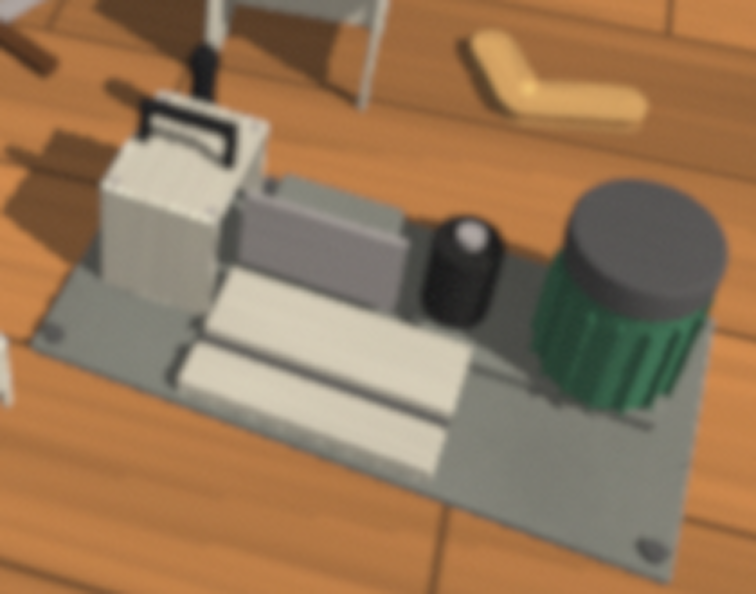

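The enlarged pictures show the plate corners in the top zoom at (118,52), (688,103), (660,388) and (70,330). The handle bar runs (515,192)–(622,208), and the grip is at (605,400).

```bash
python3 - <<'E'
from h import *
import pickle
t=pickle.load(open("top0.pkl","rb")); s=pickle.load(open("scene0.pkl","rb"))
T=lambda x,y:(150+(x+.5)/4-.5,110+(y+.5)/4-.5); S=lambda x,y:(280+(x+.5)/3.6-.5,180+(y+.5)/3.6-.5)
m=np.array([[.105,.425],[.105,-.075],[-.145,-.075],[-.145,.425]])
W=np.array([onz(t,T(*p),.012)[:2] for p in((118,52),(688,103),(660,388),(70,330))])
print(W, onz(s,S(35,345),.012),onz(s,S(668,580),.012))
a=m-m.mean(0);b=W-W.mean(0); th=np.arctan2((a[:,0]*b[:,1]-a[:,1]*b[:,0]).sum(),(a*b).sum())
R=np.array([[np.cos(th),-np.sin(th)],[np.sin(th),np.cos(th)]]); o=W.mean(0)-R@m.mean(0)
print("th",th,"o",o,"res",(m@R.T+o-W)*1e3)
L=lambda x,y:R@[x,y]+o
print("handle pred",L(-.034,0)); 
print("handle tri",tri(t,T(515,192),s,S(235,138)),tri(t,T(622,205),s,S(147,105)))
print("handle top onz .176", onz(t,T(515,192),.17),onz(t,T(622,205),.17))
c=[onz(t,T(*p),.130)[:2] for p in((520,135),(643,145),(630,297),(505,285))]; c=np.array(c); print("guard",c.mean(0),np.linalg.norm(c-np.roll(c,1,0),axis=1))
print("grip top",onz(t,T(603,390),.116),"pred",L(-.175*np.cos(.21),-.175*np.sin(.21)), "stop",L(-.175*np.cos(.21),.175*np.sin(.21)))
for n,p in dict(bigL=(252,237),bigR=(307,237),bigBL=(253,282),bigBR=(308,280)).items(): print(n,onz(t,p,.14))
for n,p in dict(brk=(232,283),brk2=(183,265),brk3=(215,250),sqtip=(360,287),sqa=(352,227),sqb=(384,243),blk=(440,220),blk2=(466,255),small=(336,115),vise=(108,285)).items(): print(n,onz(t,p,.02))
E
```

```text
[[ 0.83169164  0.43661436]
 [ 0.78055376 -0.05684133]
 [ 0.53378237 -0.03205351]
 [ 0.58644706  0.46139035]] [ 0.78263383 -0.05184016  0.012     ] [0.83727735 0.43736935 0.012     ]
th -0.1039179945558045 o [0.68485788 0.02614691] res [[ 1.68550514  1.34807489]
 [ 0.9578529  -2.49893371]
 [-0.92210142 -1.35398559]
 [-1.72125662  2.5048444 ]]
handle pred [0.6510413  0.02967376]
handle tri [0.65783783 0.07161869 0.16419462] [ 0.6459529  -0.00525671  0.16587278]
handle top onz .176 [0.65613116 0.07085781 0.17      ] [ 0.64549798 -0.00814964  0.17      ]
guard [0.64952132 0.03007495] [0.1188923  0.0953152  0.12001995 0.09519117]
grip top [0.51627523 0.00866009 0.116     ] pred [0.51084163 0.00761735] stop [0.51840995 0.08018472]
bigL [0.42533011 0.14818393 0.14      ]
bigR [ 0.42433668 -0.01247337  0.14      ]
bigBL [0.29719653 0.1417647  0.14      ]
bigBR [ 0.30202516 -0.01539298  0.14      ]
brk [0.28933221 0.23068562 0.02      ]
brk2 [0.34632928 0.39025077 0.02      ]
brk3 [0.39333068 0.28957327 0.02      ]
sqtip [ 0.2751884  -0.17445608  0.02      ]
sqa [ 0.46473434 -0.153376    0.02      ]
sqb [ 0.41253055 -0.25507878  0.02      ]
blk [ 0.48567775 -0.43916975  0.02      ]
blk2 [ 0.37305269 -0.51436734  0.02      ]
small [ 0.85061701 -0.10675457  0.02      ]
vise [0.28514541 0.62578088 0.02      ]
```

Emit:
carry_out(
  moves=[
    {"jaw":85,"dx":-0.35,"dy":-0.6,"dz":1,"wx":1},
    {"jaw":85,"dx":-0.35,"dy":-0.6,"dz":1,"wx":1},
    {"jaw":85,"dx":-0.35,"dy":-0.6,"dz":1,"wx":1},
    {"jaw":85,"dx":-0.35,"dy":-0.6,"dz":1,"wx":1},
    {"jaw":85,"dx":-0.35,"dy":-0.6,"dz":1,"wx":1},
    {"jaw":85,"dx":-0.35,"dy":-0.6,"dz":1,"wx":1},
    {"jaw":85,"dx":-0.35,"dy":-0.6,"dz":1,"wx":1},
    {"jaw":85,"dx":-0.35,"dy":-0.6,"dz":1,"wx":1},
  ],
)

```text
schema error: expected keys jaw, dx, dy, dz, wx, wy, wz
```

```bash
cat >> h.py <<'E'
def go(p,yaw):
    "tool-frame units to reach TCP p, tool down, tool y at yaw (deg)"
    s=monitor.sense(); R=np.array(s["tcp_rot"]); y=np.radians(yaw)
    Y=np.array([np.cos(y),np.sin(y),0]); X=np.array([0,0,-1.]); T=np.c_[X,Y,np.cross(X,Y)]
    d=R.T@(np.array(p)-s["tcp_pos"])/.2; w=cv2.Rodrigues(R.T@T)[0][:,0]/np.radians(30)
    print("t",s["time"],"p",np.round(s["tcp_pos"],4),"yaw",np.degrees(np.arctan2(R[1,1],R[0,1])).round(1),"F",np.round(s["wrist_force"],1),"open",round(s["opening"],3)); print("d",np.round(d,3),"w",np.round(w,3))
E
python3 -c "
from h import *
go([.651,.030,.29],-6)"
```

```text
t 0.1 p [0.2182 0.5853 0.2307] yaw 69.6 F [0.  0.3 0.2] open 0.999
d [-0.294 -1.846  2.998] w [2.519e+00 1.000e-03 2.000e-03]
```

Emit:
carry_out(
  moves=[
    {"jaw":85,"dx":-0.35,"dy":-0.6,"dz":1,"wx":1,"wy":0,"wz":0},
    {"jaw":85,"dx":-0.35,"dy":-0.6,"dz":1,"wx":1,"wy":0,"wz":0},
    {"jaw":85,"dx":-0.35,"dy":-0.6,"dz":1,"wx":1,"wy":0,"wz":0},
    {"jaw":85,"dx":-0.35,"dy":-0.6,"dz":1,"wx":1,"wy":0,"wz":0},
    {"jaw":85,"dx":-0.35,"dy":-0.6,"dz":1,"wx":1,"wy":0,"wz":0},
    {"jaw":85,"dx":-0.35,"dy":-0.6,"dz":1,"wx":1,"wy":0,"wz":0},
    {"jaw":85,"dx":-0.35,"dy":-0.6,"dz":1,"wx":1,"wy":0,"wz":0},
    {"jaw":85,"dx":-0.35,"dy":-0.6,"dz":1,"wx":1,"wy":0,"wz":0},
  ],
)

```text
time: 0.9
tcp_pos: [0.3629, 0.404, 0.3008]
tcp_rot: [[-0.001, 0.77, 0.638], [-0.001, 0.638, -0.77], [-1.0, -0.001, -0.0]]
wrist_force: [-0.5, 0.1, 0.2]
opening: 0.994
```

```bash
python3 -c "
from h import *
go([.651,.030,.29],-6)"
```

```text
t 0.9 p [0.3629 0.404  0.3008] yaw 39.6 F [-0.5  0.1  0.2] open 0.994
d [ 0.054 -0.084  2.359] w [1.521e+00 1.000e-03 2.000e-03]
```

Emit:
carry_out(
  moves=[
    {"jaw":85,"dx":0,"dy":0,"dz":1,"wx":1,"wy":0,"wz":0},
    {"jaw":85,"dx":0,"dy":0,"dz":1,"wx":1,"wy":0,"wz":0},
    {"jaw":85,"dx":0,"dy":0,"dz":1,"wx":1,"wy":0,"wz":0},
    {"jaw":85,"dx":0,"dy":0,"dz":1,"wx":1,"wy":0,"wz":0},
    {"jaw":85,"dx":0,"dy":0,"dz":1,"wx":1,"wy":0,"wz":0},
    {"jaw":85,"dx":0,"dy":0,"dz":1,"wx":1,"wy":0,"wz":0},
    {"jaw":85,"dx":0,"dy":0,"dz":1,"wx":1,"wy":0,"wz":0},
  ],
)

```text
time: 1.6
tcp_pos: [0.4902, 0.2507, 0.3008]
tcp_rot: [[-0.001, 0.986, 0.169], [-0.0, 0.169, -0.986], [-1.0, -0.001, 0.0]]
wrist_force: [-0.5, 0.9, -1.4]
opening: 0.997
```

```bash
python3 -c "
from h import *
go([.651,.030,.28],-6)"
```

```text
t 1.6 p [0.4902 0.2507 0.3008] yaw 9.7 F [-0.5  0.9 -1.4] open 0.997
d [0.104 0.606 1.224] w [0.524 0.    0.002]
```

Emit:
carry_out(
  moves=[
    {"jaw":60,"dx":0,"dy":0.6,"dz":1,"wx":0.52,"wy":0,"wz":0},
    {"jaw":60,"dx":0,"dy":0.6,"dz":1,"wx":0.52,"wy":0,"wz":0},
    {"jaw":60,"dx":0,"dy":0.6,"dz":1,"wx":0.52,"wy":0,"wz":0},
    {"jaw":60,"dx":0,"dy":0.6,"dz":1,"wx":0.52,"wy":0,"wz":0},
    {"jaw":60,"dx":0,"dy":0.6,"dz":1,"wx":0.52,"wy":0,"wz":0},
    {"jaw":60,"dx":0,"dy":0.6,"dz":1,"wx":0.52,"wy":0,"wz":0},
    {"jaw":60,"dx":0,"dy":0.6,"dz":1,"wx":0.52,"wy":0,"wz":0},
  ],
)

```text
time: 2.3
tcp_pos: [0.6425, 0.0731, 0.3006]
tcp_rot: [[-0.001, 0.995, -0.104], [0.0, -0.104, -0.995], [-1.0, -0.001, 0.0]]
wrist_force: [-0.4, 1.1, -0.2]
opening: 0.702
```

```bash
python3 -c "
from h import *
go([.651,.031,.15],-6)"
```

```text
t 2.3 p [0.6425 0.0731 0.3006] yaw -6.0 F [-0.4  1.1 -0.2] open 0.702
d [0.753 0.065 0.205] w [0.001 0.    0.002]
```

Emit:
carry_out(
  moves=[
    {"jaw":60,"dx":0,"dy":0.065,"dz":0.205,"wx":0,"wy":0,"wz":0},
    {"jaw":60,"dx":0.2,"dy":0.065,"dz":0.205,"wx":0,"wy":0,"wz":0},
    {"jaw":60,"dx":0.4,"dy":0.065,"dz":0.205,"wx":0,"wy":0,"wz":0},
    {"jaw":60,"dx":0.55,"dy":0.065,"dz":0.205,"wx":0,"wy":0,"wz":0},
    {"jaw":60,"dx":0.65,"dy":0.065,"dz":0.205,"wx":0,"wy":0,"wz":0},
    {"jaw":60,"dx":0.75,"dy":0.065,"dz":0.205,"wx":0,"wy":0,"wz":0},
    {"jaw":60,"dx":0.75,"dy":0.065,"dz":0.205,"wx":0,"wy":0,"wz":0},
  ],
)

```text
time: 3.0
tcp_pos: [0.6495, 0.0323, 0.1489]
tcp_rot: [[-0.004, 0.995, -0.102], [0.0, -0.102, -0.995], [-1.0, -0.004, 0.0]]
wrist_force: [0.1, -0.2, -0.0]
opening: 0.705
```

```bash
python3 - <<'E'
from h import *
go([.651,.031,.15],-6)
c=shot("top","t.png");s=shot("scene","s.png")
a=c["img"][110:230,230:350,::-1]; b=s["img"][170:290,270:390,::-1]
cv2.imwrite("pics/g.png",cv2.resize(np.hstack([a,b]),None,fx=3.3,fy=3.3,interpolation=cv2.INTER_CUBIC))
E
```

```text
t 3.0 p [0.6495 0.0323 0.1489] yaw -5.9 F [ 0.1 -0.2 -0. ] open 0.705
d [-0.006  0.008  0.006] w [0.005 0.    0.008]
```

View pics/g.png

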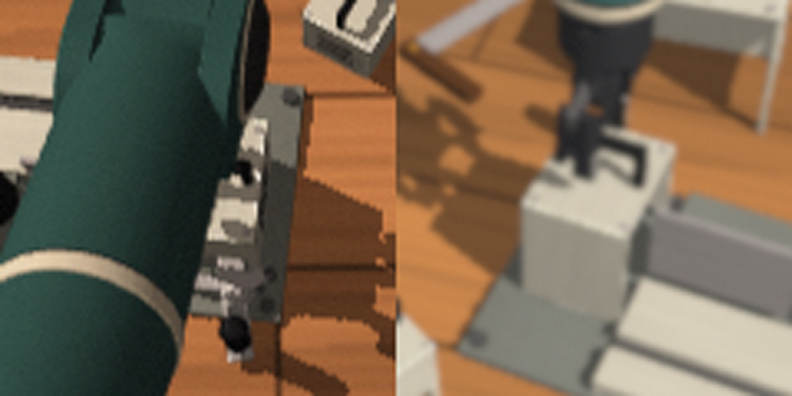

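The scene crop shows the fingers straddling the bar near (590,145), close to its middle at (603,143). Next I close and lift.

Emit:
carry_out(
  moves=[
    {"jaw":0,"dx":0,"dy":0,"dz":0,"wx":0,"wy":0,"wz":0},
    {"jaw":0,"dx":0,"dy":0,"dz":0,"wx":0,"wy":0,"wz":0},
    {"jaw":0,"dx":0,"dy":0,"dz":0,"wx":0,"wy":0,"wz":0},
    {"jaw":0,"dx":0,"dy":0,"dz":0,"wx":0,"wy":0,"wz":0},
    {"jaw":0,"dx":0,"dy":0,"dz":0,"wx":0,"wy":0,"wz":0},
    {"jaw":0,"dx":0,"dy":0,"dz":0,"wx":0,"wy":0,"wz":0},
    {"jaw":0,"dx":0,"dy":0,"dz":0,"wx":0,"wy":0,"wz":0},
    {"jaw":0,"dx":-0.03,"dy":0,"dz":0,"wx":0,"wy":0,"wz":0},
    {"jaw":0,"dx":-0.06,"dy":0,"dz":0,"wx":0,"wy":0,"wz":0},
    {"jaw":0,"dx":-0.1,"dy":0,"dz":0,"wx":0,"wy":0,"wz":0},
  ],
  grip_force=80,
)

```text
time: 4.1
tcp_pos: [0.6512, 0.0296, 0.1717]
tcp_rot: [[-0.0, 0.994, -0.105], [-0.0, -0.105, -0.994], [-1.0, -0.0, 0.0]]
wrist_force: [0.7, 0.1, -3.4]
opening: 0.145
```

Emit:
carry_out(
  moves=[
    {"jaw":0,"dx":-0.1,"dy":0,"dz":0,"wx":0,"wy":0,"wz":0},
    {"jaw":0,"dx":-0.2,"dy":0,"dz":0,"wx":0,"wy":0,"wz":0},
    {"jaw":0,"dx":-0.3,"dy":0,"dz":0,"wx":0,"wy":0,"wz":0},
    {"jaw":0,"dx":-0.4,"dy":0,"dz":0,"wx":0,"wy":0,"wz":0},
    {"jaw":0,"dx":-0.5,"dy":0,"dz":0,"wx":0,"wy":0,"wz":0},
    {"jaw":0,"dx":-0.6,"dy":0,"dz":0,"wx":0,"wy":0,"wz":0},
    {"jaw":0,"dx":-0.65,"dy":0,"dz":0,"wx":0,"wy":0,"wz":0},
    {"jaw":0,"dx":-0.65,"dy":0,"dz":0,"wx":0,"wy":0,"wz":0},
    {"jaw":0,"dx":-0.65,"dy":0,"dz":0,"wx":0,"wy":0,"wz":0},
  ],
)

```text
time: 5.0
tcp_pos: [0.6511, 0.0297, 0.3006]
tcp_rot: [[-0.001, 0.994, -0.105], [-0.0, -0.105, -0.994], [-1.0, -0.001, 0.0]]
wrist_force: [0.4, 0.6, -3.8]
opening: 0.146
```

```bash
python3 - <<'E'
from h import *
go([.651,-.23,.30],-6)
s=shot("scene","s.png"); b=s["img"][100:320,220:480,::-1]
cv2.imwrite("pics/l.png",cv2.resize(b,None,fx=2,fy=2))
E
```

```text
t 5.0 p [0.6511 0.0297 0.3006] yaw -6.0 F [ 0.4  0.6 -3.8] open 0.146
d [0.003 0.136 1.291] w [-0.002  0.     0.001]
```

View pics/l.png

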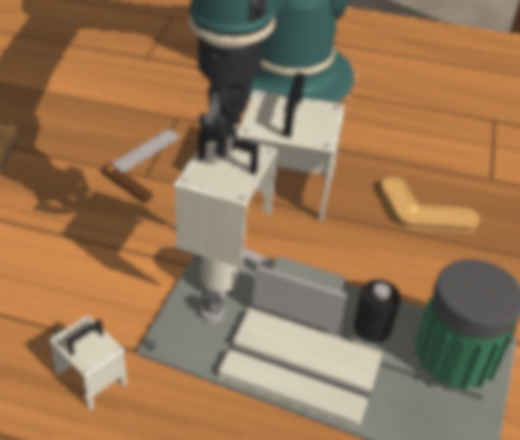

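The hood hangs upright at (225,215) and is well clear of the drum. I'll carry it to -y.

Emit:
carry_out(
  moves=[
    {"jaw":0,"dx":0,"dy":0,"dz":0.1,"wx":0,"wy":0,"wz":0},
    {"jaw":0,"dx":0,"dy":0,"dz":0.25,"wx":0,"wy":0,"wz":0},
    {"jaw":0,"dx":0,"dy":0,"dz":0.4,"wx":0,"wy":0,"wz":0},
    {"jaw":0,"dx":0,"dy":0.05,"dz":0.55,"wx":0,"wy":0,"wz":0},
    {"jaw":0,"dx":0,"dy":0.1,"dz":0.7,"wx":0,"wy":0,"wz":0},
    {"jaw":0,"dx":0,"dy":0.14,"dz":0.85,"wx":0,"wy":0,"wz":0},
    {"jaw":0,"dx":0,"dy":0.14,"dz":0.95,"wx":0,"wy":0,"wz":0},
    {"jaw":0,"dx":0,"dy":0.14,"dz":1,"wx":0,"wy":0,"wz":0},
    {"jaw":0,"dx":0,"dy":0.14,"dz":1,"wx":0,"wy":0,"wz":0},
  ],
)

```text
time: 5.95
tcp_pos: [0.6575, -0.1732, 0.3006]
tcp_rot: [[-0.001, 0.994, -0.107], [-0.0, -0.107, -0.994], [-1.0, -0.001, 0.0]]
wrist_force: [0.7, 0.6, -3.2]
opening: 0.145
```

Emit:
carry_out(
  moves=[
    {"jaw":0,"dx":0,"dy":0,"dz":0.1,"wx":0,"wy":0,"wz":0},
    {"jaw":0,"dx":0,"dy":0,"dz":0.2,"wx":0,"wy":0,"wz":0},
    {"jaw":0,"dx":0,"dy":0,"dz":0.29,"wx":0,"wy":0,"wz":0},
    {"jaw":0,"dx":0.15,"dy":0,"dz":0.29,"wx":0,"wy":0,"wz":0},
    {"jaw":0,"dx":0.3,"dy":0,"dz":0.29,"wx":0,"wy":0,"wz":0},
    {"jaw":0,"dx":0.45,"dy":0,"dz":0.29,"wx":0,"wy":0,"wz":0},
    {"jaw":0,"dx":0.6,"dy":0,"dz":0.29,"wx":0,"wy":0,"wz":0},
    {"jaw":0,"dx":0.7,"dy":0,"dz":0.29,"wx":0,"wy":0,"wz":0},
    {"jaw":0,"dx":0.75,"dy":0,"dz":0.29,"wx":0,"wy":0,"wz":0},
    {"jaw":0,"dx":0.75,"dy":0,"dz":0.29,"wx":0,"wy":0,"wz":0},
  ],
)

```text
time: 6.95
tcp_pos: [0.6517, -0.229, 0.1502]
tcp_rot: [[-0.002, 0.995, -0.105], [0.001, -0.105, -0.995], [-1.0, -0.002, -0.0]]
wrist_force: [0.1, 0.4, -2.5]
opening: 0.145
```

Emit:
carry_out(
  moves=[
    {"jaw":0,"dx":0.02,"dy":0,"dz":0,"wx":0,"wy":0,"wz":0},
    {"jaw":0,"dx":0.04,"dy":0,"dz":0,"wx":0,"wy":0,"wz":0},
    {"jaw":0,"dx":0.05,"dy":0,"dz":0,"wx":0,"wy":0,"wz":0},
    {"jaw":0,"dx":0.055,"dy":0,"dz":0,"wx":0,"wy":0,"wz":0},
    {"jaw":0,"dx":0.06,"dy":0,"dz":0,"wx":0,"wy":0,"wz":0},
    {"jaw":0,"dx":0.06,"dy":0,"dz":0,"wx":0,"wy":0,"wz":0},
    {"jaw":0,"dx":0.06,"dy":0,"dz":0,"wx":0,"wy":0,"wz":0},
  ],
)

```text
time: 7.65
tcp_pos: [0.6523, -0.2299, 0.1403]
tcp_rot: [[0.001, 0.994, -0.105], [-0.0, -0.105, -0.994], [-1.0, 0.001, -0.0]]
wrist_force: [-3.1, 2.4, 6.0]
opening: 0.148
```

Emit:
carry_out(
  moves=[
    {"jaw":40,"dx":0,"dy":0,"dz":0,"wx":0,"wy":0,"wz":0},
    {"jaw":40,"dx":0,"dy":0,"dz":0,"wx":0,"wy":0,"wz":0},
    {"jaw":40,"dx":0,"dy":0,"dz":0,"wx":0,"wy":0,"wz":0},
    {"jaw":40,"dx":0,"dy":0,"dz":0,"wx":0,"wy":0,"wz":0},
    {"jaw":40,"dx":0,"dy":0,"dz":0,"wx":0,"wy":0,"wz":0},
    {"jaw":40,"dx":0,"dy":0,"dz":0,"wx":0,"wy":0,"wz":0},
  ],
)

```text
time: 8.25
tcp_pos: [0.652, -0.2298, 0.1393]
tcp_rot: [[-0.0, 0.994, -0.105], [-0.0, -0.105, -0.994], [-1.0, -0.0, 0.0]]
wrist_force: [-0.7, 0.3, -0.2]
opening: 0.467
```

Emit:
carry_out(
  moves=[
    {"jaw":45,"dx":-0.1,"dy":0,"dz":0,"wx":0,"wy":0,"wz":0},
    {"jaw":45,"dx":-0.2,"dy":0,"dz":0,"wx":0,"wy":0,"wz":0},
    {"jaw":45,"dx":-0.4,"dy":0,"dz":0,"wx":0,"wy":0,"wz":0},
    {"jaw":45,"dx":-0.55,"dy":0,"dz":0,"wx":0,"wy":0,"wz":0},
    {"jaw":45,"dx":-0.55,"dy":0,"dz":-0.3,"wx":0,"wy":0,"wz":0},
    {"jaw":45,"dx":-0.55,"dy":-0.35,"dz":-0.6,"wx":0,"wy":0,"wz":0},
    {"jaw":45,"dx":-0.55,"dy":-0.7,"dz":-0.8,"wx":0,"wy":0,"wz":0},
    {"jaw":45,"dx":-0.55,"dy":-0.7,"dz":-1,"wx":0,"wy":0,"wz":0},
    {"jaw":45,"dx":-0.55,"dy":-0.7,"dz":-1,"wx":0,"wy":0,"wz":0},
  ],
)

```text
time: 9.15
tcp_pos: [0.5359, -0.0208, 0.2494]
tcp_rot: [[0.0, 0.994, -0.106], [0.0, -0.106, -0.994], [-1.0, 0.0, -0.0]]
wrist_force: [1.7, 1.7, 0.8]
opening: 0.528
```

```bash
python3 - <<'E'
from h import *
go([.511,.008,.25],84)
go([.511,.008,.25],-96)
print(np.round(monitor.sense()["qpos"],2))
c=shot("top","t2.png");s=shot("scene","s2.png")
a=c["img"][90:290,180:420,::-1]; b=s["img"][150:350,200:440,::-1]
cv2.imwrite("pics/r.png",cv2.resize(np.hstack([a,b]),None,fx=1.66,fy=1.66))
E
```

```text
t 9.15 p [ 0.5359 -0.0208  0.2494] yaw -6.1 F [1.7 1.7 0.8] open 0.528
d [-0.003 -0.139 -0.13 ] w [-3.002e+00  0.000e+00 -1.000e-03]
t 9.15 p [ 0.5359 -0.0208  0.2494] yaw -6.1 F [1.7 1.7 0.8] open 0.528
d [-0.003 -0.139 -0.13 ] w [ 2.998e+00 -1.000e-03 -0.000e+00]
[-0.47  0.27  0.54  1.83 -0.15  1.09  0.02]
```

View pics/r.png

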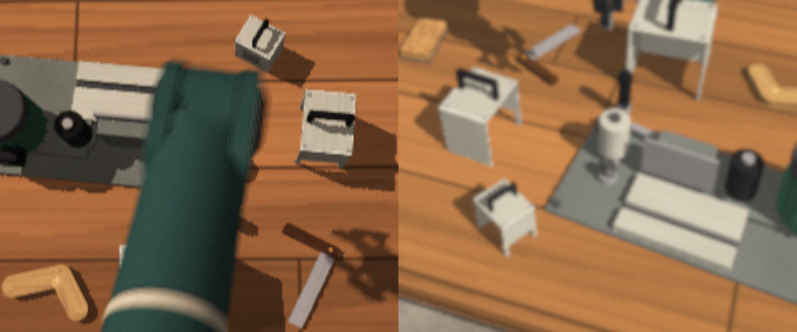

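The hood stands upright on the bench (top crop (330,120), scene crop (480,115)) and the bystanders are where they were. Now I rotate the jaws 90° above the grip.

Emit:
carry_out(
  moves=[
    {"jaw":70,"dx":0,"dy":-0.12,"dz":-0.13,"wx":-1,"wy":0,"wz":0},
    {"jaw":70,"dx":0,"dy":-0.12,"dz":-0.13,"wx":-1,"wy":0,"wz":0},
    {"jaw":70,"dx":0,"dy":-0.12,"dz":-0.13,"wx":-1,"wy":0,"wz":0},
    {"jaw":70,"dx":0,"dy":-0.12,"dz":-0.13,"wx":-1,"wy":0,"wz":0},
    {"jaw":70,"dx":0,"dy":-0.12,"dz":-0.13,"wx":-1,"wy":0,"wz":0},
  ],
)

```text
time: 9.75
tcp_pos: [0.5162, 0.0062, 0.2495]
tcp_rot: [[0.0, 0.913, 0.407], [0.0, 0.407, -0.913], [-1.0, 0.0, 0.0]]
wrist_force: [-0.3, 0.4, 0.9]
opening: 0.82
```

Emit:
carry_out(
  moves=[
    {"jaw":70,"dx":0,"dy":0,"dz":0,"wx":-1,"wy":0,"wz":0},
    {"jaw":70,"dx":0,"dy":0,"dz":0,"wx":-1,"wy":0,"wz":0},
    {"jaw":70,"dx":0,"dy":0,"dz":0,"wx":-1,"wy":0,"wz":0},
    {"jaw":70,"dx":0,"dy":0,"dz":0,"wx":-1,"wy":0,"wz":0},
    {"jaw":70,"dx":0,"dy":0,"dz":0,"wx":-1,"wy":0,"wz":0},
  ],
)

```text
time: 10.25
tcp_pos: [0.5162, 0.0061, 0.2493]
tcp_rot: [[0.0, 0.59, 0.808], [-0.0, 0.808, -0.59], [-1.0, -0.0, 0.0]]
wrist_force: [-0.4, -0.6, -0.3]
opening: 0.818
```

Emit:
carry_out(
  moves=[
    {"jaw":70,"dx":0,"dy":0,"dz":0,"wx":-1,"wy":0,"wz":0},
    {"jaw":70,"dx":0,"dy":0,"dz":0,"wx":-1,"wy":0,"wz":0},
    {"jaw":70,"dx":0,"dy":0,"dz":0,"wx":-1,"wy":0,"wz":0},
    {"jaw":70,"dx":0,"dy":0,"dz":0,"wx":-1,"wy":0,"wz":0},
    {"jaw":70,"dx":0,"dy":0,"dz":0,"wx":-1,"wy":0,"wz":0},
  ],
)

```text
time: 10.75
tcp_pos: [0.5162, 0.0062, 0.2493]
tcp_rot: [[-0.0, 0.108, 0.994], [-0.0, 0.994, -0.108], [-1.0, -0.0, -0.0]]
wrist_force: [1.1, -0.4, -0.3]
opening: 0.817
```

```bash
python3 - <<'E'
from h import *
go([.513,.008,.08],84)
print(np.round(monitor.sense()["qpos"],2))
s=shot("scene","s3.png")
T=lambda x,y:(150+(x+.5)/4-.5,110+(y+.5)/4-.5)
import pickle
t=pickle.load(open("top0.pkl","rb"))
print(tri(t,T(603,390),s,(200+(625-398.4)/1.66,150+73/1.66)))
for x,y in((.511,.0076),(.516,.0087)): print(proj(s,[[x,y,.116],[x,y,.03]]))
b=s["img"][70:290,230:450,::-1]
cv2.imwrite("pics/k.png",cv2.resize(b,None,fx=2.7,fy=2.7))
E
```

```text
t 10.75 p [0.5162 0.0062 0.2493] yaw 83.8 F [ 1.1 -0.4 -0.3] open 0.817
d [ 0.847  0.007 -0.017] w [-0.007 -0.     0.   ]
[-0.35  0.21  0.32  1.87 -0.07  1.07  1.46]
[0.51617566 0.01006361 0.11454598]
[[335.76438288 192.404268  ]
 [334.71028357 211.94775009]]
[[335.68402098 193.4940928 ]
 [334.63032814 213.04518411]]
```

View pics/k.png

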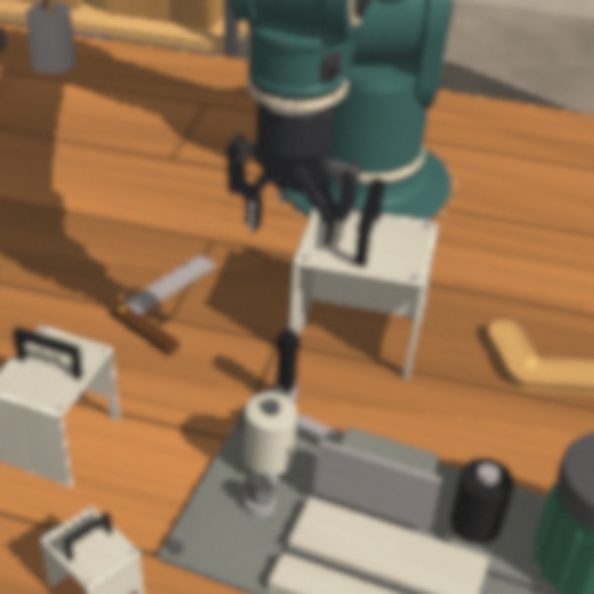

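The gripper sits over the grip (seen at (287,355)) with jaws along the swing direction and nothing in its way. Next it goes down and grips.

Emit:
carry_out(
  moves=[
    {"jaw":70,"dx":0.2,"dy":0.01,"dz":-0.01,"wx":0,"wy":0,"wz":0},
    {"jaw":70,"dx":0.4,"dy":0.01,"dz":-0.01,"wx":0,"wy":0,"wz":0},
    {"jaw":70,"dx":0.55,"dy":0.01,"dz":-0.01,"wx":0,"wy":0,"wz":0},
    {"jaw":70,"dx":0.65,"dy":0.01,"dz":-0.01,"wx":0,"wy":0,"wz":0},
    {"jaw":70,"dx":0.75,"dy":0.01,"dz":-0.01,"wx":0,"wy":0,"wz":0},
    {"jaw":70,"dx":0.83,"dy":0.01,"dz":-0.01,"wx":0,"wy":0,"wz":0},
    {"jaw":70,"dx":0.88,"dy":0.01,"dz":-0.01,"wx":0,"wy":0,"wz":0},
    {"jaw":70,"dx":0.88,"dy":0.01,"dz":-0.01,"wx":0,"wy":0,"wz":0},
  ],
)

```text
time: 11.6
tcp_pos: [0.5139, 0.0084, 0.0724]
tcp_rot: [[-0.002, 0.108, 0.994], [-0.001, 0.994, -0.108], [-1.0, -0.001, -0.002]]
wrist_force: [0.7, 0.1, 0.8]
opening: 0.821
```

Emit:
carry_out(
  moves=[
    {"jaw":0,"dx":0,"dy":0,"dz":0,"wx":0,"wy":0,"wz":0},
    {"jaw":0,"dx":0,"dy":0,"dz":0,"wx":0,"wy":0,"wz":0},
    {"jaw":0,"dx":0,"dy":0,"dz":0,"wx":0,"wy":0,"wz":0},
    {"jaw":0,"dx":0,"dy":0,"dz":0,"wx":0,"wy":0,"wz":0},
    {"jaw":0,"dx":0,"dy":0,"dz":0,"wx":0,"wy":0,"wz":0},
    {"jaw":0,"dx":0,"dy":0,"dz":0,"wx":0,"wy":0,"wz":0},
    {"jaw":0,"dx":0,"dy":0,"dz":0,"wx":0,"wy":0,"wz":0},
  ],
  grip_force=50,
)

```text
time: 12.3
tcp_pos: [0.5152, 0.0107, 0.0745]
tcp_rot: [[0.002, 0.104, 0.995], [0.002, 0.995, -0.104], [-1.0, 0.003, 0.001]]
wrist_force: [-2.6, 14.5, 13.5]
opening: 0.309
```

```bash
python3 - <<'E'
from h import *
go([.522,.080,.074],84)
s=shot("scene","s4.png"); b=s["img"][130:270,270:410,::-1]
cv2.imwrite("pics/m.png",cv2.resize(b,None,fx=4,fy=4))
E
```

```text
t 12.3 p [0.5152 0.0107 0.0745] yaw 84.0 F [-2.6 14.5 13.5] open 0.309
d [ 0.004  0.348 -0.002] w [ 0.001  0.003 -0.005]
```

View pics/m.png

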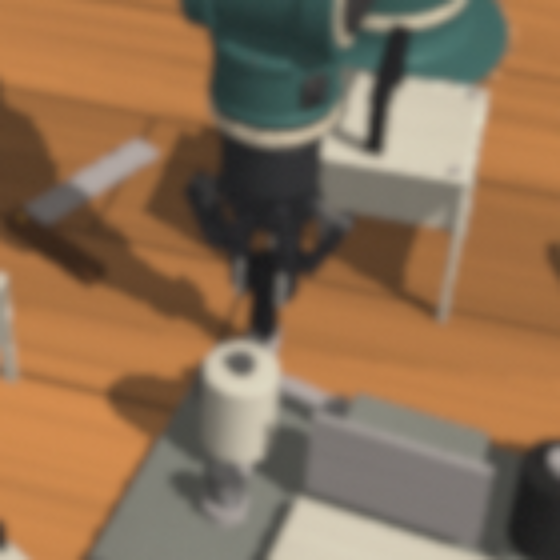

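Emit:
carry_out(
  moves=[
    {"jaw":0,"dx":0,"dy":0.022,"dz":-0.004,"wx":0.05,"wy":0,"wz":0},
    {"jaw":0,"dx":0,"dy":0.043,"dz":-0.008,"wx":0.095,"wy":0,"wz":0},
    {"jaw":0,"dx":0,"dy":0.087,"dz":-0.014,"wx":0.19,"wy":0,"wz":0},
    {"jaw":0,"dx":0,"dy":0.13,"dz":-0.018,"wx":0.29,"wy":0,"wz":0},
    {"jaw":0,"dx":0,"dy":0.174,"dz":-0.019,"wx":0.38,"wy":0,"wz":0},
    {"jaw":0,"dx":0,"dy":0.217,"dz":-0.018,"wx":0.48,"wy":0,"wz":0},
    {"jaw":0,"dx":0,"dy":0.26,"dz":-0.015,"wx":0.57,"wy":0,"wz":0},
    {"jaw":0,"dx":0,"dy":0.305,"dz":-0.01,"wx":0.67,"wy":0,"wz":0},
    {"jaw":0,"dx":0,"dy":0.305,"dz":-0.01,"wx":0.67,"wy":0,"wz":0},
  ],
  grip_force=60,
)

```text
time: 13.25
tcp_pos: [0.5188, 0.0694, 0.0745]
tcp_rot: [[-0.0, 0.442, 0.897], [-0.0, 0.897, -0.442], [-1.0, -0.0, -0.0]]
wrist_force: [-12.3, -9.0, 23.5]
opening: 0.307
```

```bash
python3 -c "
from h import *
go([.5184,.0802,.074],60)"
```

```text
t 13.25 p [0.5188 0.0694 0.0745] yaw 63.7 F [-12.3  -9.   23.5] open 0.307
d [ 0.002  0.048 -0.026] w [ 0.125 -0.     0.001]
```

Emit:
carry_out(
  moves=[
    {"jaw":0,"dx":0,"dy":0.02,"dz":-0.007,"wx":0.04,"wy":0,"wz":0},
    {"jaw":0,"dx":0,"dy":0.04,"dz":-0.012,"wx":0.08,"wy":0,"wz":0},
    {"jaw":0,"dx":0,"dy":0.06,"dz":-0.016,"wx":0.12,"wy":0,"wz":0},
    {"jaw":0,"dx":0,"dy":0.07,"dz":-0.018,"wx":0.13,"wy":0,"wz":0},
    {"jaw":0,"dx":0,"dy":0.08,"dz":-0.02,"wx":0.13,"wy":0,"wz":0},
    {"jaw":0,"dx":0,"dy":0.08,"dz":-0.02,"wx":0.13,"wy":0,"wz":0},
  ],
)

```text
time: 13.85
tcp_pos: [0.5224, 0.0824, 0.0745]
tcp_rot: [[0.0, 0.504, 0.864], [-0.002, 0.864, -0.504], [-1.0, -0.002, 0.001]]
wrist_force: [-8.9, -19.5, 20.9]
opening: 0.311
```

Emit:
carry_out(
  moves=[
    {"jaw":0,"dx":0,"dy":0.005,"dz":-0.002,"wx":0,"wy":0,"wz":0},
    {"jaw":0,"dx":0,"dy":0.01,"dz":-0.003,"wx":0,"wy":0,"wz":0},
    {"jaw":0,"dx":0,"dy":0.01,"dz":-0.003,"wx":0,"wy":0,"wz":0},
  ],
)

```text
time: 14.15
tcp_pos: [0.5224, 0.0827, 0.0744]
tcp_rot: [[-0.001, 0.505, 0.863], [-0.004, 0.863, -0.505], [-1.0, -0.004, 0.001]]
wrist_force: [-13.3, -30.6, 24.9]
opening: 0.313
```

The last 2 mm of command moved the tool only 0.3 mm while the force rose from about 20 to 33 N, so the arm is against its stop. One final look before handing in.

```bash
python3 - <<'E'
from h import *
go([.5184,.0802,.074],60)
c=shot("top","t5.png");s=shot("scene","s5.png")
a=c["img"][90:290,180:420,::-1]; b=s["img"][130:330,200:440,::-1]
cv2.imwrite("pics/f.png",cv2.resize(np.hstack([a,b]),None,fx=1.66,fy=1.66))
E
```

```text
t 14.15 p [0.5224 0.0827 0.0744] yaw 59.7 F [-13.3 -30.6  24.9] open 0.313
d [ 0.002 -0.021 -0.011] w [-0.011  0.002  0.007]
```

View pics/f.png

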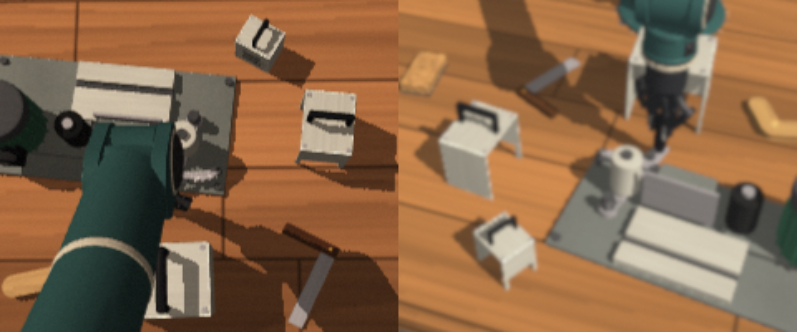

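```bash
python3 -c "
from h import *
print(ticket.close_job())
s=monitor.sense();print(s['time'],s['tcp_pos'],s['wrist_force'])"
```

```text
the job is handed in; nothing more can be done
None
the job is handed in; nothing more can be done
```

The sander is ready for its belt: the guard hood is off, and the gripper is still holding the tension arm against its stop. I handed the job in at 14.15 s of the 51 s allowed; no verdict is reported.

- **Guard hood:** I lifted it 150 mm by the handle, carried it over, and stood it upright on the bench at about (0.65, -0.23) m. The last pictures show it standing free of both the sander and the robot.
- **Tension arm:** I gripped it from above and swung it about 72 mm along its arc, against 73 mm expected for the full swing. A further 2 mm of command moved it only 0.3 mm, and the sideways force rose from about 21 to 33 N, so it is hard on the stop. I could not read the joint angle itself.
- **Bystanders:** the bracket, try square and sanding block look unmoved in the pictures. I did not measure their positions again, and the final top picture shows only part of the bracket, with the arm in front.
- **Disagreements:** the grip stood about 5 mm farther in x than the sander's frame predicted, and I used the measured position. I could not read the state after handing in, so the last readings are from just before.

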